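# Load the resin curing lift and relock its lamp

## Robot

A 6-joint arm with a two-finger parallel gripper is mounted at the origin on the work surface. World frame = base frame: x ahead of the robot, y to its left, z up, the work surface at z = 0. Lengths are in mm, angles in rad, forces in N, time in s.
With the tool pointing down it reaches from about 325 to 875 mm from the base axis. Payload 4.4 kg.
Tool frame: the origin (TCP) lies at the very end of the fingers, on their centre line; the grasp point (between the pads) lies 19 mm behind it; z points along the fingers, x is the direction in which the jaws open and shut, and the axes are right-handed (so a half turn about z gives the same grasp; the last joint's range is limited). The gripper opens to 85 mm and grips with 20 to 120 N. Pads are 22 mm wide; open, the fingers measure 114 mm over their backs; the gripper's body (76 mm by 85 mm) begins 54 mm behind the grasp point. The pads swing forward as they close: fully open they stand 13 mm farther back than shut.
Start: joints at [-1.377, 0.207, 1.542, -0, 1.393, -0.15], TCP at [194.343, -541.164, 231.282] pointing down, gripper open.
Joint ranges: [-2.73, 2.73], [-0.86, 2.22], [0.23, 2.46], [-1.11, 4.25], [0.08, 2.63], [-2.82, 2.82]. Speed limits (rad/s): [2.79, 2.79, 3.14, 3.14, 3.14, 3.14].

## Interface

Orientations are given as a 3x3 rotation matrix whose columns are the frame's x, y, z axes.
In Python, from cell import ctrl gives the robot as it stands.
- The arm moves only by the tool play_rows, never from a script. Its argument "rows" is a list of rows, each a list of 5 numbers: the shift along the world's x, y, z in mm, then the turn about the world's z in rad, then the opening, from 0 (shut) to 1 (fully open). A call has 1 to 10 rows; each row shifts and turns the commanded pose from where the row before left it; what a row does not reach is not made up. A row lasts 1/8 s, in which the tool goes at most 62.5 mm and 10.7 degrees, less where a joint would pass 70% of its speed; a pose out of reach is approached as far as the arm can. A call is refused whole if a number of a shift passes 62.5 or a number of a turn 0.188, either way. A call with a gripper value outside its range is refused whole. The fingers move at their own pace and stop on an object; "grip_force" is the grip in N (left out, the last holds). Time passes only in rows, so rows that do not move let the fingers close. It gives the time, the measured TCP pose, the force and the opening at its end, in the units of the state.
- ctrl.get_obs(): the state, without advancing time (a new reading comes with each control period).
- ctrl.get_image(name): name is "side" or "top"; returns the picture (384x512x3 uint8, red, green, blue); there is no depth.
- ctrl.camera_params(name): a dict with "mtx" (3x3 intrinsics, pixels), "k1" (the pictures are not rectified: a ray, as slopes to the right and down, at radius r is drawn at 1 + k1 r^2 times it, then the intrinsics apply), "view" (4x4, takes a point from world to camera coordinates). Camera axes: x right, y up, looking along -z (the intrinsics and any distortion apply to the point x, -y, -z); pixel columns grow to the right and rows downward; lengths in mm; the calibration is good to about 2 mm. A picture is of the moment at which its call begins. camera_params takes no time and is no camera call.
- ctrl.hand_in(): hands the job in, once; it reports no verdict.
Trained networks look in the newest picture that a camera, given by its name, has taken for a name from the list of things; names that differ only in an ending like _2 or _b are one class to them, and where a whole thing is asked for, a point or a joint stands for the part that bears it (a point fixed in the world has none). Each returns a list of dicts, best first, with "conf" (0 to 1); they miss things now and then, are a little off and sometimes report something else, mostly with a low value. They report only what shows in the picture. A call takes as long as a camera call. They do not tell look-alikes from the thing itself.
- ctrl.spot_in(label, camera): "box" ([centre column, centre row, width, height] in pixels, round what is visible of it).
The state is a dict: "t": time; "q": joint angles; "joint_velocities": joint speeds; "joint_torque": joint torques, N m; "eef_pos": TCP position; "tool_rot": TCP orientation; "ft_force": force on the tool from outside, world axes, zero at the start; "ft_torque": the same for the moment, N m; "grip_width": finger opening in mm.
Only numpy, scipy, OpenCV 4.12 (cv2) and the standard library are available. Lean on these libraries where they do the work, as an engineer would, in place of code of your own. Each camera call takes 0.05 s, during which the arm holds its last target.

## Task

First unlock the curing station's orange lamp cap: push it in, turn it a quarter turn anticlockwise and let it spring back up; then lift every resin casting off its drying peg and set it wholly on the sprung platform, side by side and none on top of another. Once all are loaded, push the platform down and hold it until its catch engages and keeps it down. Last, lock the lamp cap again: push it in, turn it clockwise as far as it goes and let it spring up into its seat, leaving the other things on the bench alone.

Things in the scene. Friction and masses are not known exactly. Their poses are not given: they have to be found in the camera images.
- station: the lamp curing station: a fixed grey box 230 mm (x) by 290 mm (y), its flat deck 70 mm above the bench; origin at the centre of its underside on the bench, z up. In its frame the sprung platform is centred at x 0, y -50 mm and the orange lamp cap at x 0, y +90 mm
- lift_top (a point): centre of the top face of the sprung aluminium platform, at a flush red disc 32 mm across; axes as the station's. Platform 170 (x) x 156 (y) mm, flat, in a well 174 x 160 mm; empty and up its top is 8 mm above the deck (78 mm above the bench). It only slides up and down, wherever it is pressed. A casting overhanging its edge strikes the deck and stops it sinking
- lift (a joint): how far the platform has sunk (m): 0 up, stop at 0.028. Spring about 350 N/m, under 1 N preload: it sinks a few mm under the castings and takes some 5 to 9 N to push down. Caught, it stays at about 0.022 (its top then 14 mm below the deck)
- catch (a joint): travel of the catch bolt (m): 0 out, 0.008 home. It moves only while the platform is held sunk by 0.0225 or more, and creeps home in about a second; let go too early it jams part-way, and the platform must be pushed down again. Once home it holds the platform down by itself
- catch_tab (a point): the top of the catch's red tab (16 x 22 x 12 mm) on the deck behind the platform (station +x side); it moves 8 mm towards the platform as the catch engages; it need not be touched
- cap_grip (a point): centre of the top of the lamp cap's orange grip bar (50 mm long, 12 thick, 30 high; top 135 mm above the bench when up); x axis along the bar, turning with it. The cap is captive in a fixed aluminium collar 76 mm across, collar top 96 mm above the bench; the black hub under the bar is 34 mm across, hub top 106 mm above the bench
- cap_push (a joint): how far the lamp cap is pushed in (m): 0 up, stop at 0.010; spring 500 N/m, 4 N preload (9 N at the stop). Pushed in 0.0065 or more, its lugs pass under the collar's teeth and it can turn. At the start it is locked. Let go part-turned it stays down at about 0.006; let go at either end of the turn it springs up to 0, seated
- cap_turn (a joint): turn of the lamp cap (rad), growing clockwise seen from above: 0 unlocked with the bar along the station's x, stop at 1.571, locked with the bar along the station's y, as at the start. About 0.2 rad of play in the end notches
- board: the drying board: fixed wooden board 150 mm (x) by 225 mm (y), 12 mm thick, origin at the centre of its underside, z up. Six upright round pegs 10 mm thick stand 34 mm above its top, at (x, y) = (-45,-80), (-45,0), (-45,80), (45,-80), (45,0), (45,80) mm in its frame
- block1: a resin casting, pink: a square block 44 x 44 mm, 26 mm thick (own z), with a 20 mm square hole through it along z, about 50 g; origin at its centre. At the start it hangs over one of the board's pegs, resting flat on the board. May be absent
- block2: a resin casting, blue: a square block 44 x 44 mm, 26 mm thick (own z), with a 20 mm square hole through it along z, about 50 g; origin at its centre. At the start it hangs over one of the board's pegs, resting flat on the board. May be absent
- block3: a resin casting, orange: a square block 44 x 44 mm, 26 mm thick (own z), with a 20 mm square hole through it along z, about 50 g; origin at its centre. At the start it hangs over one of the board's pegs, resting flat on the board. May be absent
- block4: a resin casting, purple: a square block 44 x 44 mm, 26 mm thick (own z), with a 20 mm square hole through it along z, about 50 g; origin at its centre. At the start it hangs over one of the board's pegs, resting flat on the board. May be absent
- block5: a resin casting, teal: a square block 44 x 44 mm, 26 mm thick (own z), with a 20 mm square hole through it along z, about 50 g; origin at its centre. At the start it hangs over one of the board's pegs, resting flat on the board. May be absent
- block6: a resin casting, yellow: a square block 44 x 44 mm, 26 mm thick (own z), with a 20 mm square hole through it along z, about 50 g; origin at its centre. At the start it hangs over one of the board's pegs, resting flat on the board. May be absent
- pencil_cup: a dark steel cup of pencils, 72 mm across and 85 mm high (pencils to 155 mm), standing behind the work; not part of the job, leave it alone; origin at the centre of its underside
- filter: a pink round respirator filter, 84 mm across and 30 mm thick, lying on the bench behind the work; leave it alone; origin at the centre of its underside
- bolt_tray: a green tray of bolts, 90 x 110 x 35 mm, behind the work; leave it alone; origin at the centre of its underside
Mind the look-alikes: they are no part of the job. Of the things like the block6, leave any that is white; of the rest the larger one is meant.

How it is judged:
By the outcome, as a careful person would: the job done as asked, in the order asked, and still so for the second after the job is handed in, with the robot touching nothing.
Of block1, block2, block3, block4, block5, block6 only 4 to 6 are there at a start; the rules pass over those that are not, and their reading is None.
At some moment in a run one of block1, block2, block3, block4, block5, block6 may be knocked a few centimetres aside while the robot is not near it.
Once in a run the grip may slacken for a moment while it holds something.
It also fails if it takes over 208 s, if anything falls off the work surface, if the arm or the gripper's body presses on something with over 40 N, if the wrist force passes 120 N, or if a joint passes its speed limit or range.

## Working session

There is one attempt and no reset: what is moved stays moved. The work goes in short steps, Python scripts to look and compute and a tool call to move; the robot and the scene stay as the last step left them, time stands still between calls to the robot, and variables do not carry over. Pictures are saved under pics/ and viewed, and the job is handed in when it is done.

Besides the shell and the picture viewer there is one more tool, called as name(argument=value, ...) on one line, values as JSON. play_rows: Moves the arm, as the interface text tells. Its arguments: {"type":"object","properties":{"rows":{"type":"array"},"grip_force":{"type":"number"}},"required":["rows"]}

```bash
ls; mkdir -p pics; python3 - <<'E'
from cell import ctrl
import cv2
for n in("side","top"):
    im=ctrl.get_image(n); cv2.imwrite(f"pics/{n}0.png",im[:,:,::-1])
    p=ctrl.camera_params(n); print(n,p)
o=ctrl.get_obs(); print(o)
E
```

```text
pics
side {'mtx': array([[413.61495435,   0.        , 259.48782091],
       [  0.        , 413.61495435, 194.54048584],
       [  0.        ,   0.        ,   1.        ]]), 'k1': 0.00989555164052852, 'view': array([[ 9.36844008e-01, -3.49558891e-01, -1.14842332e-02,
        -5.92422591e+02],
       [ 1.68410134e-01,  4.22086681e-01,  8.90775426e-01,
        -2.21334450e+02],
       [-3.06531128e-01, -8.36451682e-01,  4.54298638e-01,
        -7.64905345e+02],
       [ 0.00000000e+00,  0.00000000e+00,  0.00000000e+00,
         1.00000000e+00]])}
top {'mtx': array([[394.13146381,   0.        , 253.63690997],
       [  0.        , 394.13146381, 191.2697509 ],
       [  0.        ,   0.        ,   1.        ]]), 'k1': -0.0008672719707722398, 'view': array([[-1.98058780e-02, -9.99788837e-01, -5.47804280e-03,
         1.93191868e+01],
       [ 9.91007136e-01, -2.03565446e-02,  1.32251533e-01,
        -6.40124888e+02],
       [-1.32335120e-01, -2.80942178e-03,  9.91201051e-01,
        -8.40375522e+02],
       [ 0.00000000e+00,  0.00000000e+00,  0.00000000e+00,
         1.00000000e+00]])}
{'t': 0.1, 'q': array([-1.37652469e+00,  2.07385391e-01,  1.54280142e+00,  2.49824492e-05,
        1.39351000e+00, -1.50515890e-01]), 'joint_velocities': array([ 0.00116721, -0.00191415, -0.00411856,  0.00018735,  0.00012565,
        0.00060622]), 'joint_torque': array([ 7.00150467e-04, -3.84092796e+01, -2.92547321e+01,  5.00156034e-05,
        4.92222985e-03,  7.05834921e-06]), 'eef_pos': array([ 194.20346907, -540.48901931,  230.21772907]), 'tool_rot': array([[ 3.37992153e-01, -9.41148850e-01, -3.82084956e-04],
       [-9.41146637e-01, -3.37992198e-01,  2.06933054e-03],
       [-2.07668979e-03, -3.39819513e-04, -9.99997786e-01]]), 'ft_force': array([-0.03010145, -0.35222159,  0.40594877]), 'ft_torque': array([0.03887323, 0.00043081, 0.02108023]), 'grip_width': 85.63754992861992}
```

View pics/top0.png

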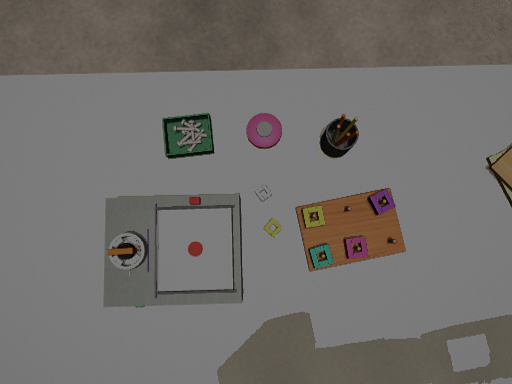

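View pics/side0.png

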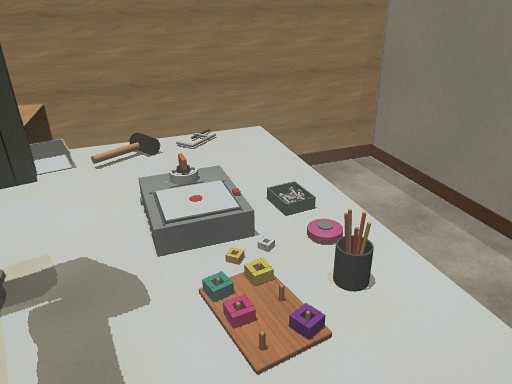

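```bash
cat > h.py <<'E'
import numpy as np, cv2
from cell import ctrl
def par(n):
    p=ctrl.camera_params(n); return p['mtx'],p['k1'],p['view']
def proj(n,P):
    K,k,V=par(n); P=np.atleast_2d(np.asarray(P,float)); c=P@V[:3,:3].T+V[:3,3]
    s=np.c_[c[:,0],-c[:,1]]/(-c[:,2:3]); r2=(s**2).sum(1,keepdims=True); s=s*(1+k*r2)
    return s@K[:2,:2].T+K[:2,2]
def unproj(n,uv,z):
    K,k,V=par(n); uv=np.atleast_2d(np.asarray(uv,float)); d=(uv-K[:2,2])/np.diag(K)[:2]
    s=d.copy()
    for _ in range(10): s=d/(1+k*(s**2).sum(1,keepdims=True))
    r=np.c_[s[:,0],-s[:,1],-np.ones(len(s))]@V[:3,:3]
    o=-V[:3,:3].T@V[:3,3]
    t=(z-o[2])/r[:,2]; return (o+r*t[:,None])
def snap(n,name,crop=None,f=4):
    im=ctrl.get_image(n)[:,:,::-1].copy()
    cv2.imwrite(f"pics/{name}_raw.png",im)
    return im
def crop(im,x0,y0,x1,y1,name,f=4):
    cv2.imwrite(f"pics/{name}.png",cv2.resize(im[y0:y1,x0:x1],None,fx=f,fy=f,interpolation=cv2.INTER_CUBIC))
E
python3 - <<'E'
from h import *
im=cv2.imread("pics/top0.png")
crop(im,250,175,410,275,"c1",5)
crop(im,95,185,255,310,"c2",4)
for l in["block1","block2","block3","block4","block5","block6","station","lift_top","cap_grip","catch_tab","board"]:
    print(l,[(np.round(d['box'],1).tolist(),round(d['conf'],2)) for d in ctrl.spot_in(l,"top")][:4])
E
```

```text
block1 [([312.6, 216.6, 21.1, 17.1], 0.73), ([383.0, 204.2, 28.6, 22.9], 0.61), ([321.9, 257.8, 20.4, 26.8], 0.58), ([355.1, 249.8, 22.0, 22.1], 0.55)]
block2 [([312.6, 216.6, 21.1, 17.1], 0.73), ([383.0, 204.2, 28.6, 22.9], 0.61), ([321.9, 257.8, 20.4, 26.8], 0.58), ([355.1, 249.8, 22.0, 22.1], 0.55)]
block3 [([312.6, 216.6, 21.1, 17.1], 0.73), ([383.0, 204.2, 28.6, 22.9], 0.61), ([321.9, 257.8, 20.4, 26.8], 0.58), ([355.1, 249.8, 22.0, 22.1], 0.55)]
block4 [([312.6, 216.6, 21.1, 17.1], 0.73), ([383.0, 204.2, 28.6, 22.9], 0.61), ([321.9, 257.8, 20.4, 26.8], 0.58), ([355.1, 249.8, 22.0, 22.1], 0.55)]
block5 [([312.6, 216.6, 21.1, 17.1], 0.73), ([383.0, 204.2, 28.6, 22.9], 0.61), ([321.9, 257.8, 20.4, 26.8], 0.58), ([355.1, 249.8, 22.0, 22.1], 0.55)]
block6 [([312.6, 216.6, 21.1, 17.1], 0.73), ([383.0, 204.2, 28.6, 22.9], 0.61), ([321.9, 257.8, 20.4, 26.8], 0.58), ([355.1, 249.8, 22.0, 22.1], 0.55)]
station [([174.2, 250.5, 138.3, 115.4], 0.82), ([195.8, 249.6, 74.2, 84.2], 0.2)]
lift_top [([195.4, 247.1, 73.8, 83.3], 0.92)]
cap_grip [([123.7, 254.8, 35.0, 10.4], 0.82)]
catch_tab [([194.2, 202.6, 15.5, 5.4], 0.66)]
board [([351.6, 230.4, 113.8, 86.6], 0.8), ([175.1, 251.1, 142.1, 115.4], 0.27)]
```

View pics/c1.png

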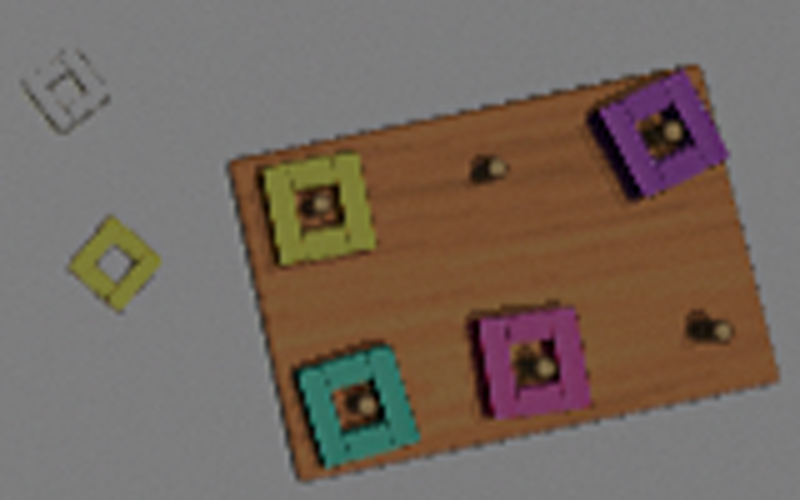

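View pics/c2.png

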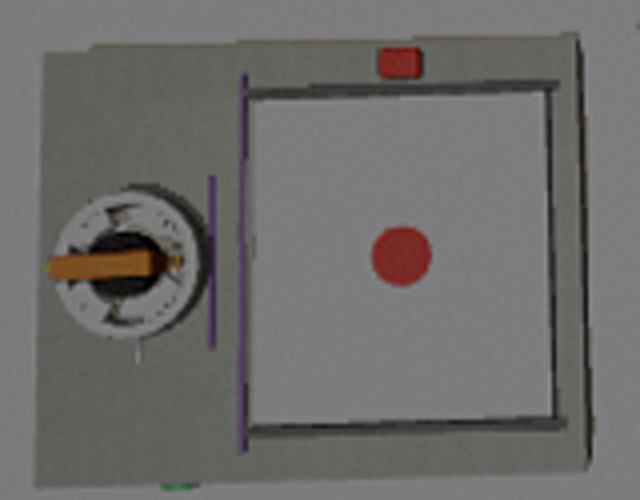

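```bash
cat > seg.py <<'E'
from h import *
HUE={'block1':(160,165+12),'block4':(128,155),'block5':(78,98),'block6':(24,36)}
def findblocks(im,z=38,roi=None,names=HUE,amin=120):
    hsv=cv2.cvtColor(im,cv2.COLOR_BGR2HSV); out={}
    for n in names:
        a,b=HUE[n]
        m=((hsv[...,0]>=a)&(hsv[...,0]<=b)&(hsv[...,1]>110)&(hsv[...,2]>50)).astype(np.uint8)
        if roi: 
            mm=np.zeros_like(m); mm[roi[1]:roi[3],roi[0]:roi[2]]=1; m*=mm
        cs,_=cv2.findContours(m,cv2.RETR_EXTERNAL,cv2.CHAIN_APPROX_NONE)
        for c in cs:
            if cv2.contourArea(c)<amin: continue
            pts=unproj("top",c[:,0,:],z)[:,:2].astype(np.float32)
            (cx,cy),(w,h),an=cv2.minAreaRect(pts)
            an=(an+45)%90-45
            out.setdefault(n,[]).append([round(float(v),1) for v in (cx,cy,w,h,an)])
    return out
E
python3 - <<'E'
from seg import *
im=cv2.imread("pics/top0.png")
print(findblocks(im))
hsv=cv2.cvtColor(im,cv2.COLOR_BGR2HSV)
for p in [(308,216),(350,247),(316,251),(376,203),(267,228)]: print(p,hsv[p[1],p[0]])
# red disc, deck
h=hsv; m=(((h[...,0]<6)|(h[...,0]>174))&(h[...,1]>150)).astype(np.uint8)
n,l,s,c=cv2.connectedComponentsWithStats(m)
for i in range(1,n):
    if s[i,4]>15: print(s[i],c[i],unproj("top",c[i],78)[0].round(1))
# board & deck corners
print("board", unproj("top",[[250+230/5,175+160/5],[250+700/5,175+66/5],[250+778/5,175+381/5],[250+298/5,175+480/5]],12).round(1))
print("deck", unproj("top",[[95+44/4,185+52/4],[95+577/4,185+36/4],[95+587/4,185+470/4],[95+35/4,185+486/4]],70).round(1))
print("well", unproj("top",[[95+247/4,185+95/4],[95+550/4,185+90/4],[95+558/4,185+420/4],[95+250/4,185+428/4]],70).round(1))
print("collar", unproj("top",[[95+128/4,185+265/4]],96).round(1), "hub",unproj("top",[[95+125/4,185+265/4]],106).round(1))
print("bar ends",unproj("top",[[95+48/4,185+266/4],[95+156/4,185+262/4]],135))
# pegs tips
print("pegs",unproj("top",[[250+322/5,175+206/5],[250+498/5,175+169/5],[250+674/5,175+131/5],[250+366/5,175+405/5],[250+545/5,175+369/5],[250+722/5,175+330/5]],46).round(1))
E
```

```text
{'block1': [[512.3, -217.9, 44.6, 44.0, 6.9], [782.8, -20.2, 78.2, 80.5, -1.2]], 'block4': [[612.3, -281.3, 43.5, 42.3, 25.0]], 'block5': [[495.2, -139.0, 42.8, 42.7, 14.5]], 'block6': [[559.4, -34.2, 29.5, 29.9, -41.2], [582.6, -125.6, 44.2, 42.6, 8.9]]}
(308, 216) [ 31 144 131]
(350, 247) [161 143 121]
(316, 251) [ 83 150 114]
(376, 203) [145 137 108]
(267, 228) [ 30 145 125]
[190 197  10   7  69] [194.56521739 200.04347826] [619.3 133.4  78. ]
[188 242  15  14 158] [194.97468354 248.4556962 ] [516.5 132.5  78. ]
board [[ 605.9  -90.4   12. ]
 [ 645.2 -309.5   12. ]
 [ 500.3 -335.4   12. ]
 [ 460.4 -116.1   12. ]]
deck [[628.6 326.9  70. ]
 [631.4  37.6  70. ]
 [402.6  35.8  70. ]
 [399.9 324.8  70. ]]
well [[602.9 216.3  70. ]
 [602.3  52.6  70. ]
 [428.4  50.7  70. ]
 [427.4 212.5  70. ]]
collar [[513.7 270.2  96. ]] hub [[513.8 268.5 106. ]]
bar ends [[514.42042805 297.00989328 135.        ]
 [515.32308907 243.83075235 135.        ]]
pegs [[ 581.6 -126.8   46. ]
 [ 596.4 -205.4   46. ]
 [ 611.7 -284.3   46. ]
 [ 494.4 -142.5   46. ]
 [ 508.4 -221.4   46. ]
 [ 523.7 -299.7   46. ]]
```

play_rows(rows=[[16,40.5,0,0.1226,1],[16,40.5,0,0.1226,1],[16,40.5,0,0.1226,1],[16,40.5,0,0.1226,1],[16,40.5,0,0.1226,1],[16,40.5,0,0.1226,1],[16,40.5,0,0.1226,1],[16,40.5,0,0.1226,1],[16,40.5,0,0.1226,1],[16,40.5,0,0.1226,1]], grip_force=60)

```text
t: 1.9
eef_pos: [354.8, -134.9, 231.7]
tool_rot: [[1.0, 0.004, 0.001], [0.004, -1.0, -0.001], [0.001, 0.001, -1.0]]
ft_force: [0.8, -0.2, 0.5]
grip_width: 85.4
```

play_rows(rows=[[16,40.5,0,0,1],[16,40.5,0,0,1],[16,40.5,0,0,1],[16,40.5,0,0,1],[16,40.5,0,0,1],[16,40.5,0,0,1],[16,40.5,0,0,1],[16,40.5,0,0,1],[16,40.5,0,0,0.5],[16,42,0,0,0.5]])

```text
t: 3.15
eef_pos: [514.8, 271.7, 231.4]
tool_rot: [[1.0, 0.0, 0.0], [0.0, -1.0, -0.0], [0.0, 0.0, -1.0]]
ft_force: [1.6, -1.2, -0.5]
grip_width: 51.6
```

play_rows(rows=[[0,0,0,0,0.5],[0,0,0,0,0.5],[0,0,0,0,0.5]])

```text
t: 3.52
eef_pos: [514.1, 269.3, 231.3]
tool_rot: [[1.0, -0.001, -0.0], [-0.001, -1.0, -0.0], [-0.0, 0.0, -1.0]]
ft_force: [0.3, -0.1, -0.6]
grip_width: 42.3
```

play_rows(rows=[[0,0,-25,0,0.5],[0,0,-30,0,0.5],[0,0,-30,0,0.5],[0,0,-20,0,0.5],[0,0,-13,0,0.5],[0,0,0,0,0],[0,0,0,0,0],[0,0,0,0,0],[0,0,0,0,0],[0,0,0,0,0]])

```text
t: 4.78
eef_pos: [515.4, 270.3, 114.2]
tool_rot: [[1.0, 0.0, 0.002], [0.0, -1.0, -0.0], [0.002, 0.0, -1.0]]
ft_force: [2.5, -2.4, 1.5]
grip_width: 10.6
```

play_rows(rows=[[0,0,-4,0,0],[0,0,-4,0,0],[0,0,-2,0,0],[0,0,0,0,0],[0,0,0,0,0]])

```text
t: 5.4
eef_pos: [515.4, 270.3, 104.7]
tool_rot: [[1.0, 0.0, 0.002], [0.0, -1.0, 0.0], [0.002, -0.0, -1.0]]
ft_force: [0.1, -3.4, 7.8]
grip_width: 10.8
```

play_rows(rows=[[0,0,0,0.13,0],[0,0,0,0.16,0],[0,0,0,0.16,0],[0,0,0,0.16,0],[0,0,0,0.16,0],[0,0,0,0.16,0],[0,0,0,0.16,0],[0,0,0,0.16,0],[0,0,0,0.16,0],[0,0,0,0.16,0]])

```text
t: 6.65
eef_pos: [518.2, 272.6, 106.2]
tool_rot: [[-0.004, 1.0, 0.009], [1.0, 0.004, 0.005], [0.005, 0.009, -1.0]]
ft_force: [4.9, 2.6, 6.2]
grip_width: 11.3
```

play_rows(rows=[[0,0,0,0.02,0],[0,0,0,0,0],[0,0,0,0,0]])

```text
t: 7.02
eef_pos: [518.2, 272.6, 106.2]
tool_rot: [[-0.018, 1.0, 0.009], [1.0, 0.018, 0.005], [0.005, 0.009, -1.0]]
ft_force: [4.9, 1.9, 6.5]
grip_width: 10.6
```

play_rows(rows=[[0,0,4,0,0],[0,0,5,0,0],[0,0,1,0,0],[0,0,0,0,0.2],[0,0,0,0,0.4],[0,0,0,0,0.6],[0,0,10,0,0.6],[0,0,40,0,0.6],[0,0,40,0,0.6],[0,0,30,0,0.6]])

```text
t: 8.28
eef_pos: [514.9, 270.6, 236.3]
tool_rot: [[-0.019, 1.0, 0.003], [1.0, 0.019, 0.001], [0.001, 0.003, -1.0]]
ft_force: [-0.5, 0.9, -0.2]
grip_width: 51.5
```

play_rows(rows=[[0,-50,0,0,1],[0,-60,0,0,1],[0,-60,0,0,1],[0,-60,0,0,1]])

```text
t: 8.78
eef_pos: [514.3, 38.7, 234.3]
tool_rot: [[-0.02, 1.0, 0.002], [1.0, 0.02, -0.0], [-0.0, 0.002, -1.0]]
ft_force: [1.6, 0.1, 0.3]
grip_width: 85.4
```

```bash
python3 - <<'E'
from seg import *
im=snap("top","t1"); crop(im,95,185,255,310,"t1c",4); crop(im,250,175,410,275,"t1d",5)
print(findblocks(im)); o=ctrl.get_obs(); print(o['t'],o['eef_pos'],o['q'])
im=snap("side","s1"); crop(im,120,140,270,260,"s1c",5)
print(unproj("top",[[95+110/4,185+265/4]],135))
E
```

```text
{'block1': [[512.3, -217.8, 44.7, 43.7, 6.7], [782.8, -20.2, 78.2, 80.5, -1.2]], 'block4': [[612.3, -281.3, 43.5, 42.3, 25.0]], 'block5': [[495.2, -139.0, 42.8, 42.7, 14.5]], 'block6': [[582.6, -125.6, 44.2, 42.6, 8.9]]}
8.825 [514.42076596  31.30400043 234.27230427] [-0.10304515  0.07657769  1.68282648 -0.00692019  1.38040181 -1.68602194]
[[514.30776389 266.4645884  135.        ]]
```

View pics/t1c.png

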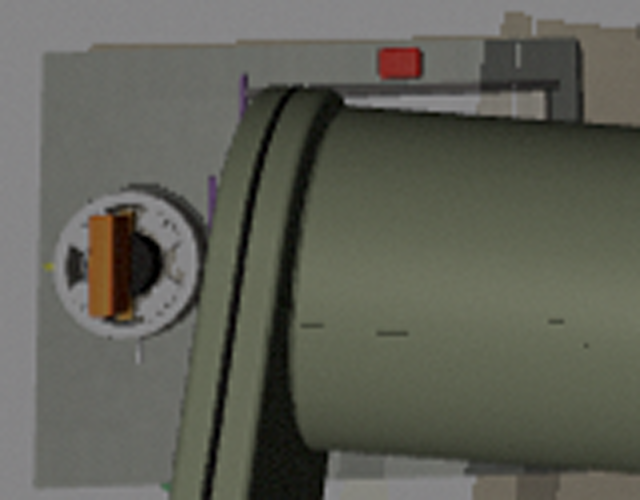

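View pics/s1c.png

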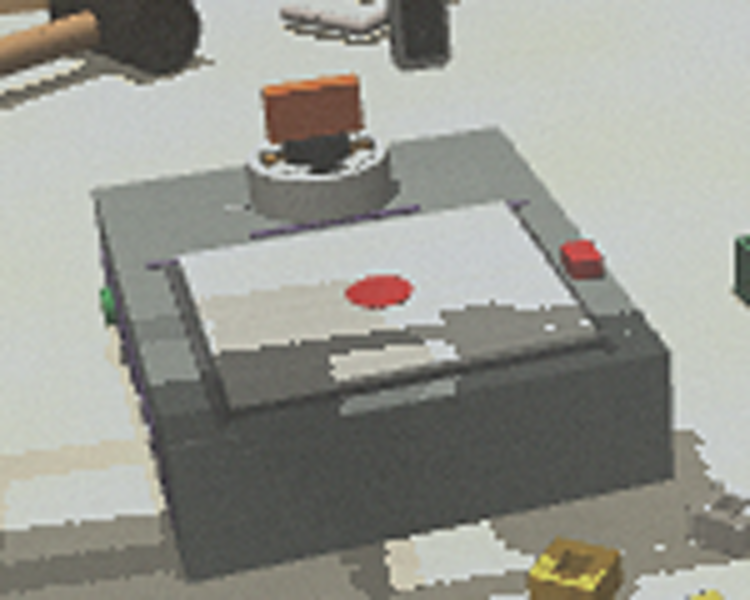

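```bash
python3 - <<'E'
from h import *
im=cv2.imread("pics/s1_raw.png")
c=np.array([515,271.5])
for z in(135,129):
    P=[[c[0]+a,c[1]+b,z] for a in(-25,25) for b in(-6,6)]
    uv=proj("side",P); print(z,((uv-[120,140])*5).round(0).tolist())
im0=cv2.imread("pics/side0.png"); crop(im0,120,140,270,260,"s0c",5)
E
```

```text
135 [[259.0, 93.0], [256.0, 85.0], [354.0, 79.0], [350.0, 72.0]]
129 [[261.0, 104.0], [257.0, 96.0], [355.0, 90.0], [351.0, 82.0]]
```

```bash
python3 - <<'E'
from h import *
a=cv2.imread("pics/s0c.png")[40:320,200:450]; b=cv2.imread("pics/s1c.png")[40:320,200:450]
cv2.imwrite("pics/cmp.png",np.hstack([a,b]))
P=[[515+a,271.5+b,135] for a in(-6,6) for b in(-25,25)]
print(((proj("side",P)-[120,140])*5-[200,40]).round(0).tolist())
P=[[515+a,271.5+b,135] for a in(-25,25) for b in(-6,6)]
print(((proj("side",P)-[120,140])*5-[200,40]).round(0).tolist())
E
```

```text
[[103.0, 61.0], [85.0, 28.0], [126.0, 57.0], [107.0, 25.0]]
[[59.0, 53.0], [56.0, 45.0], [154.0, 39.0], [150.0, 32.0]]
```

View pics/cmp.png

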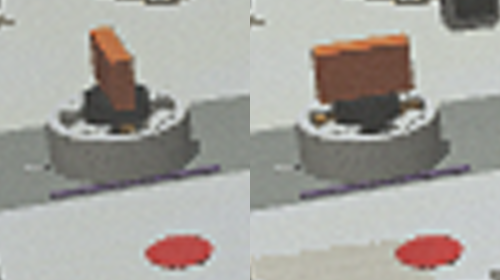

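```bash
python3 - <<'E'
from h import *
a=cv2.imread("pics/side0.png")[150:182,160:205]; b=cv2.imread("pics/s1_raw.png")[150:182,160:205]
f=8
o=[cv2.resize(x,None,fx=f,fy=f,interpolation=cv2.INTER_NEAREST) for x in (a,b)]
for i,P in enumerate([[[515+a,271.5+b,z] for z in(135,105) for a,b in((-6,-25),(6,-25),(6,25),(-6,25))],[[515+a,271.5+b,z] for z in(135,105) for a,b in((-25,-6),(25,-6),(25,6),(-25,6))]]):
    uv=proj("side",P)
    for k in(0,4): cv2.polylines(o[i],[np.round((uv[k:k+4]-[160,150]+.5)*f).astype(int)],True,(255,255,0) if k==0 else (0,255,0),1)
cv2.imwrite("pics/cmp2.png",np.hstack(o))
E
```

```text
(no output)
```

View pics/cmp2.png

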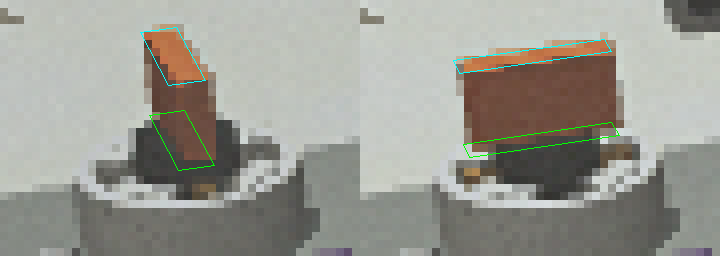

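play_rows(rows=[[8.5,-20.7,-15,-0.179,0.76],[8.5,-20.7,-15,-0.179,0.76],[8.5,-20.7,-15,-0.179,0.76],[8.5,-20.7,-15,-0.179,0.76],[8.5,-20.7,-15,-0.179,0.76],[8.5,-20.7,-15,-0.179,0.76],[8.5,-20.7,-15,-0.179,0.76],[8.5,-20.7,-15,-0.179,0.76],[0,0,-20,0,0.76],[0,0,-20,0,0.76]], grip_force=50)

```text
t: 10.12
eef_pos: [582.0, -124.1, 72.2]
tool_rot: [[0.987, 0.16, -0.001], [0.16, -0.987, 0.001], [-0.0, -0.001, -1.0]]
ft_force: [-0.8, 1.1, 0.6]
grip_width: 65.3
```

```bash
python3 - <<'E'
from seg import *
im=snap("side","s2"); crop(im,190,180,350,340,"s2c",4)
o=ctrl.get_obs(); print(o['t'],o['eef_pos'],o['tool_rot'][:,0],o['grip_width'])
E
```

```text
10.175 [ 579.55363775 -123.16430982   68.90015166] [ 0.98710113  0.16000253 -0.00552776] 64.73922608447988
```

View pics/s2c.png

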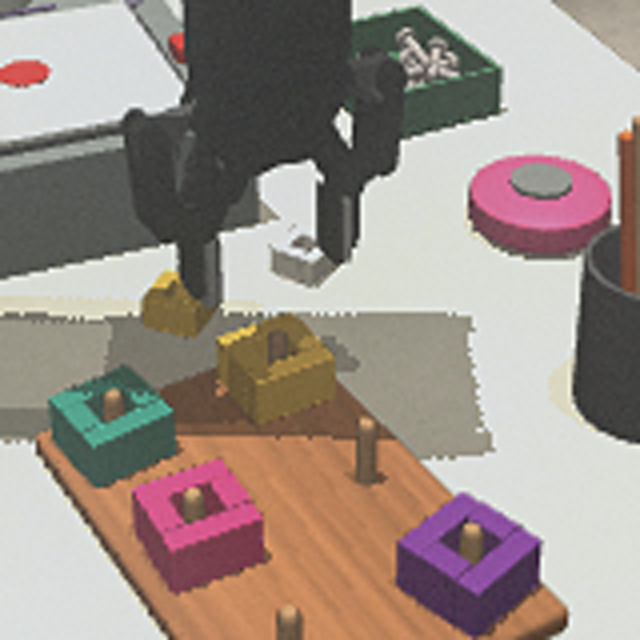

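play_rows(rows=[[0,0,-25,0,0.76],[0,0,-20,0,0.76],[0,0,-11,0,0.76],[0,0,0,0,0.3],[0,0,0,0,0.3],[0,0,0,0,0.3],[0,0,0,0,0.3]])

```text
t: 11.05
eef_pos: [582.8, -125.5, 17.9]
tool_rot: [[0.988, 0.157, 0.001], [0.157, -0.988, -0.0], [0.001, 0.001, -1.0]]
ft_force: [0.4, 0.0, -0.4]
grip_width: 43.3
```

play_rows(rows=[[0,0,20,0,0.3],[0,0,35,0,0.3],[0,0,40,0,0.3],[-2.5,43.2,0,-0.021,0.3],[-2.5,43.2,0,-0.021,0.3],[-2.5,43.2,0,-0.021,0.3],[-2.5,43.2,0,-0.021,0.3],[-2.5,43.2,0,-0.021,0.3],[-2.5,43.2,0,-0.021,0.3],[-2.5,43.2,0,-0.021,0.3]])

```text
t: 12.3
eef_pos: [565.3, 178.6, 114.2]
tool_rot: [[1.0, 0.01, 0.002], [0.01, -1.0, 0.0], [0.002, -0.0, -1.0]]
ft_force: [0.3, -0.3, 0.2]
grip_width: 42.9
```

play_rows(rows=[[0,0,0,0,0.3],[0,0,0,0,0.3]])

```text
t: 12.55
eef_pos: [565.2, 177.0, 113.4]
tool_rot: [[1.0, 0.012, 0.001], [0.012, -1.0, -0.0], [0.001, 0.0, -1.0]]
ft_force: [0.3, -0.2, 0.0]
grip_width: 43.2
```

```bash
python3 - <<'E'
from seg import *
im=snap("side","s3"); crop(im,120,100,280,260,"s3c",4)
o=ctrl.get_obs(); print(o['t'],o['eef_pos'],o['tool_rot'][:,0],o['grip_width'])
E
```

```text
12.6 [565.20444293 176.40340408 113.11263261] [0.99994337 0.01059315 0.00101847] 42.95847557369425
```

View pics/s3c.png

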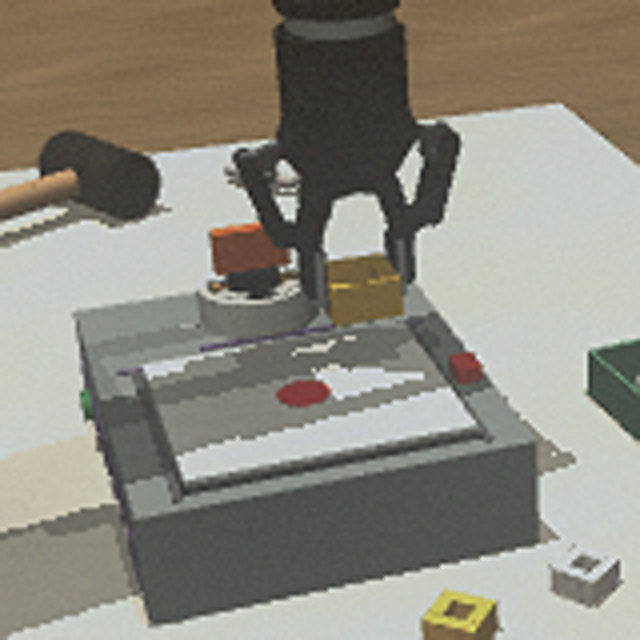

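play_rows(rows=[[0,0,-14,0,0.3],[0,0,-11,0,0.3],[0,0,-4,0,0.3],[0,0,0,0,0.3],[0,0,0,0,0.62],[0,0,0,0,0.62],[0,0,10,0,0.62],[0,0,30,0,0.62],[0,-30,20,0,0.62],[-4,-60,0,0,0.7]])

```text
t: 13.85
eef_pos: [563.6, 87.9, 147.2]
tool_rot: [[1.0, 0.015, 0.008], [0.015, -1.0, 0.0], [0.008, -0.0, -1.0]]
ft_force: [1.2, -0.4, 0.7]
grip_width: 59.5
```

```bash
python3 - <<'E'
from seg import *
im=snap("top","t4"); crop(im,95,175,415,310,"t4c",2.5)
print(findblocks(im)); print(findblocks(im,z=104,names=['block6']))
E
```

```text
{'block1': [[512.3, -218.0, 44.7, 44.2, 6.7], [782.8, -20.2, 78.2, 80.5, -1.2]], 'block4': [[612.3, -281.3, 43.5, 42.3, 25.0]], 'block5': [[495.2, -139.0, 42.8, 42.8, 14.5]], 'block6': [[559.4, -34.2, 29.5, 29.9, -41.2]]}
{'block6': [[556.7, -31.3, 27.3, 27.7, -41.2]]}
```

View pics/t4c.png

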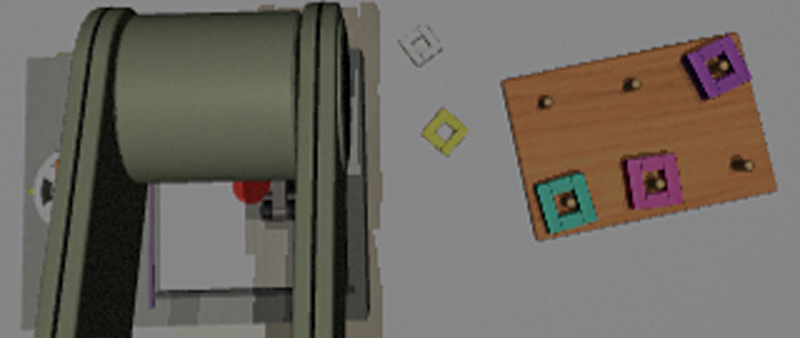

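play_rows(rows=[[-11,-37.7,0,0.04,0.76],[-11,-37.7,0,0.04,0.76],[-11,-37.7,0,0.04,0.76],[-11,-37.7,0,0.04,0.76],[-11,-37.7,0,0.04,0.76],[-11,-37.7,0,0.04,0.76],[0,0,-30,0,0.76],[0,0,-40,0,0.76],[0,0,-16,0,0.76],[0,0,0,0,0.76]])

```text
t: 15.15
eef_pos: [494.2, -138.6, 56.7]
tool_rot: [[0.969, 0.248, -0.002], [0.248, -0.969, 0.001], [-0.002, -0.001, -1.0]]
ft_force: [0.5, -0.0, -0.1]
grip_width: 64.9
```

play_rows(rows=[[0,0,-20,0,0.76],[0,0,-14,0,0.76],[0,0,-6,0,0.76],[0,0,0,0,0.3],[0,0,0,0,0.3],[0,0,0,0,0.3],[0,0,0,0,0.3]])

```text
t: 16.02
eef_pos: [495.3, -139.3, 17.8]
tool_rot: [[0.969, 0.248, 0.001], [0.248, -0.969, -0.0], [0.001, 0.001, -1.0]]
ft_force: [-0.2, 0.7, 2.2]
grip_width: 42.9
```

play_rows(rows=[[0,0,20,0,0.3],[0,0,45,0,0.3],[-3.3,39.5,30,-0.03,0.3],[-3.3,39.5,0,-0.03,0.3],[-3.3,39.5,0,-0.03,0.3],[-3.3,39.5,0,-0.03,0.3],[-3.3,39.5,0,-0.03,0.3],[-3.3,39.5,0,-0.03,0.3],[-3.3,39.5,0,-0.03,0.3],[-3.3,39.5,0,-0.03,0.3]])

```text
t: 17.27
eef_pos: [468.0, 178.2, 112.2]
tool_rot: [[1.0, 0.01, -0.0], [0.01, -1.0, -0.0], [-0.0, 0.0, -1.0]]
ft_force: [0.6, 0.2, -0.3]
grip_width: 43.0
```

play_rows(rows=[[0,0,0,0,0.3],[0,0,0,0,0.3]])

```text
t: 17.52
eef_pos: [468.2, 176.6, 112.1]
tool_rot: [[1.0, 0.012, -0.0], [0.012, -1.0, -0.001], [-0.0, 0.001, -1.0]]
ft_force: [-0.2, -0.3, -0.1]
grip_width: 43.1
```

```bash
python3 - <<'E'
from seg import *
im=snap("side","s5"); crop(im,120,100,280,260,"s5c",4)
o=ctrl.get_obs(); print(o['t'],o['eef_pos'],o['tool_rot'][:,0],o['grip_width'])
E
```

```text
17.575 [468.35114032 176.16285216 112.10329552] [ 9.99943180e-01  1.06533509e-02 -3.76817707e-04] 43.04453698488018
```

View pics/s5c.png

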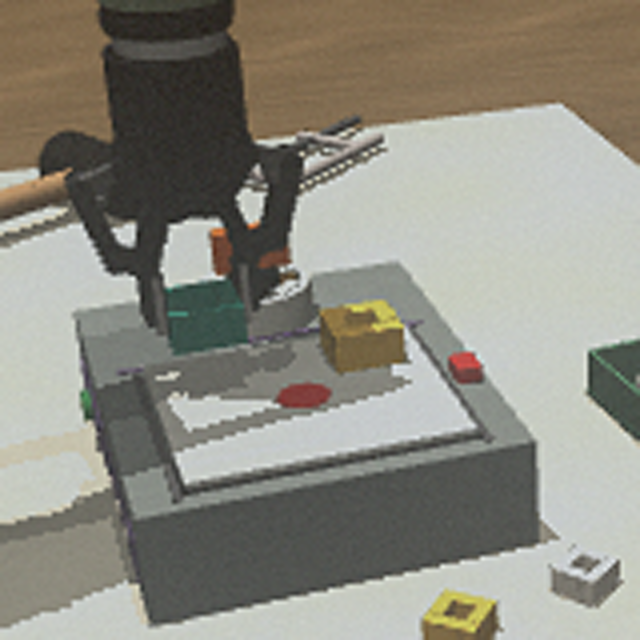

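play_rows(rows=[[0,0,-14,0,0.3],[0,0,-12,0,0.3],[0,0,-4,0,0.3],[0,0,0,0,0.3],[0,0,0,0,0.62],[0,0,0,0,0.62],[0,0,10,0,0.62],[0,0,30,0,0.62],[0,-30,20,0,0.62],[0,-60,0,0,0.7]])

```text
t: 18.82
eef_pos: [471.0, 87.4, 145.7]
tool_rot: [[1.0, 0.015, 0.007], [0.015, -1.0, 0.0], [0.007, -0.0, -1.0]]
ft_force: [0.8, -0.6, 0.3]
grip_width: 59.6
```

```bash
python3 - <<'E'
from seg import *
im=snap("top","t6")
print(findblocks(im)); print(findblocks(im,z=104)); o=ctrl.get_obs(); print(o['eef_pos'],o['grip_width'])
E
```

```text
{'block1': [[512.3, -217.7, 44.6, 43.8, 6.9], [782.8, -20.2, 78.2, 80.5, -1.2]], 'block4': [[612.3, -281.3, 43.6, 42.3, 25.1]], 'block6': [[559.4, -34.2, 29.5, 29.9, -41.2], [567.2, 186.6, 46.8, 46.7, 0.6]]}
{'block1': [[513.1, -201.1, 41.3, 40.5, 6.9], [763.4, -18.4, 72.4, 74.5, -1.2]], 'block4': [[605.7, -259.9, 40.3, 39.1, 25.1]], 'block6': [[556.7, -31.3, 27.3, 27.7, -41.2], [563.9, 172.9, 43.2, 43.2, 0.6]]}
[470.04840808  79.74351705 144.52473966] 60.008830961435805
```

play_rows(rows=[[5.5,-38.1,0,0.0135,0.76],[5.5,-38.1,0,0.0135,0.76],[5.5,-38.1,0,0.0135,0.76],[5.5,-38.1,0,0.0135,0.76],[5.5,-38.1,0,0.0135,0.76],[5.5,-38.1,0,0.0135,0.76],[5.5,-38.1,0,0.0135,0.76],[5.5,-38.1,0,0.0135,0.76],[0,0,-40,0,0.76],[0,0,-40,0,0.76]])

```text
t: 20.12
eef_pos: [513.5, -219.2, 62.8]
tool_rot: [[0.993, 0.117, 0.003], [0.117, -0.993, -0.002], [0.003, 0.002, -1.0]]
ft_force: [0.5, 0.6, 0.4]
grip_width: 65.0
```

play_rows(rows=[[0,0,-25,0,0.76],[0,0,-14,0,0.76],[0,0,-6,0,0.76],[0,0,0,0,0.3],[0,0,0,0,0.3],[0,0,0,0,0.3],[0,0,0,0,0.3]])

```text
t: 21.0
eef_pos: [513.3, -218.4, 18.4]
tool_rot: [[0.993, 0.119, 0.002], [0.119, -0.993, -0.001], [0.002, 0.001, -1.0]]
ft_force: [-0.6, -0.4, 4.7]
grip_width: 42.9
```

play_rows(rows=[[0,0,20,0,0.3],[0,0,45,0,0.3],[6.5,38.4,30,-0.0135,0.3],[6.5,38.4,0,-0.0135,0.3],[6.5,38.4,0,-0.0135,0.3],[6.5,38.4,0,-0.0135,0.3],[6.5,38.4,0,-0.0135,0.3],[6.5,38.4,0,-0.0135,0.3],[6.5,38.4,0,-0.0135,0.3],[6.5,38.4,0,-0.0135,0.3]])

```text
t: 22.25
eef_pos: [564.1, 90.6, 112.0]
tool_rot: [[1.0, 0.011, -0.001], [0.011, -1.0, -0.0], [-0.001, 0.0, -1.0]]
ft_force: [1.2, -0.1, -0.6]
grip_width: 43.1
```

play_rows(rows=[[0,0,0,0,0.3],[0,0,0,0,0.3]])

```text
t: 22.5
eef_pos: [564.0, 89.0, 111.9]
tool_rot: [[1.0, 0.012, -0.001], [0.012, -1.0, -0.001], [-0.001, 0.001, -1.0]]
ft_force: [-0.6, -0.7, -0.2]
grip_width: 43.0
```

```bash
python3 - <<'E'
from seg import *
im=snap("side","s7"); crop(im,120,100,280,260,"s7c",4)
o=ctrl.get_obs(); print(o['t'],o['eef_pos'],o['tool_rot'][:,0],o['grip_width'])
E
```

```text
22.55 [564.02528791  88.55280871 111.96733838] [ 9.99944365e-01  1.05135138e-02 -8.55635690e-04] 42.75450137680674
```

View pics/s7c.png

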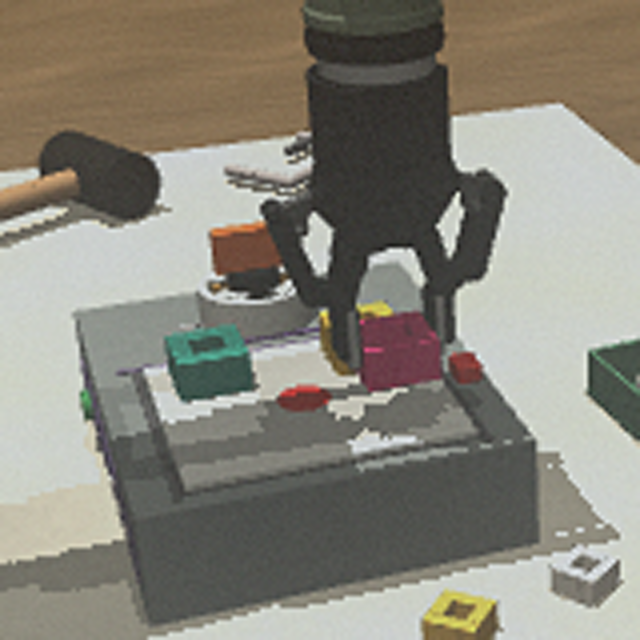

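play_rows(rows=[[0,0,-14,0,0.3],[0,0,-12,0,0.3],[0,0,-5,0,0.3],[0,0,0,0,0.3],[0,0,0,0,0.62],[0,0,0,0,0.62],[0,0,10,0,0.62],[0,0,30,0,0.62],[0,-30,20,0,0.62],[0,-60,0,0,0.7]])

```text
t: 23.8
eef_pos: [567.0, -0.1, 145.1]
tool_rot: [[1.0, 0.015, 0.007], [0.015, -1.0, -0.001], [0.007, 0.001, -1.0]]
ft_force: [0.1, -0.3, 0.5]
grip_width: 59.5
```

```bash
python3 - <<'E'
from seg import *
im=snap("top","t8")
print(findblocks(im,names=['block1','block4'])); print(findblocks(im,z=103)); o=ctrl.get_obs(); print(o['eef_pos'],o['grip_width'])
E
```

```text
{'block1': [[782.8, -20.2, 78.2, 80.5, -1.2]], 'block4': [[612.3, -281.3, 43.6, 42.3, 25.1]]}
{'block1': [[763.7, -18.4, 72.5, 74.6, -1.2]], 'block4': [[605.8, -260.2, 40.3, 39.2, 25.1]], 'block5': [[468.4, 174.3, 43.2, 42.8, 0.6]], 'block6': [[563.5, 173.1, 44.4, 41.2, -1.1]]}
[566.25836303  -8.85645368 144.09967493] 60.01683773486977
```

play_rows(rows=[[6,-35.1,0,0.0535,0.76],[6,-35.1,0,0.0535,0.76],[6,-35.1,0,0.0535,0.76],[6,-35.1,0,0.0535,0.76],[6,-35.1,0,0.0535,0.76],[6,-35.1,0,0.0535,0.76],[6,-35.1,0,0.0535,0.76],[6,-35.1,0,0.0535,0.76],[0,0,-40,0,0.76],[0,0,-40,0,0.76]])

```text
t: 25.1
eef_pos: [613.4, -282.8, 62.1]
tool_rot: [[0.906, 0.424, 0.003], [0.424, -0.906, -0.002], [0.002, 0.003, -1.0]]
ft_force: [0.4, -1.0, -0.3]
grip_width: 65.1
```

play_rows(rows=[[0,0,-24,0,0.76],[0,0,-14,0,0.76],[0,0,-6,0,0.76],[0,0,0,0,0.3],[0,0,0,0,0.3],[0,0,0,0,0.3],[0,0,0,0,0.3]])

```text
t: 25.98
eef_pos: [613.3, -282.0, 18.7]
tool_rot: [[0.905, 0.425, 0.002], [0.425, -0.905, -0.001], [0.001, 0.002, -1.0]]
ft_force: [-0.6, 0.9, 5.2]
grip_width: 42.9
```

play_rows(rows=[[0,0,20,0,0.3],[0,0,45,0,0.3],[-18,46.3,30,-0.0535,0.3],[-18,46.3,0,-0.0535,0.3],[-18,46.3,0,-0.0535,0.3],[-18,46.3,0,-0.0535,0.3],[-18,46.3,0,-0.0535,0.3],[-18,46.3,0,-0.0535,0.3],[-18,46.3,0,-0.0535,0.3],[-18,46.3,0,-0.0535,0.3]])

```text
t: 27.22
eef_pos: [468.1, 90.3, 113.5]
tool_rot: [[1.0, 0.009, 0.002], [0.009, -1.0, 0.0], [0.002, -0.0, -1.0]]
ft_force: [-0.3, 1.0, -1.2]
grip_width: 42.9
```

play_rows(rows=[[0,0,0,0,0.3],[0,0,0,0,0.3]])

```text
t: 27.48
eef_pos: [469.1, 88.7, 113.2]
tool_rot: [[1.0, 0.012, 0.002], [0.012, -1.0, -0.001], [0.002, 0.001, -1.0]]
ft_force: [0.7, -0.2, 0.5]
grip_width: 43.1
```

```bash
python3 - <<'E'
from seg import *
im=snap("side","s9"); crop(im,120,100,280,260,"s9c",4)
o=ctrl.get_obs(); print(o['t'],o['eef_pos'],o['tool_rot'][:,0],o['grip_width'])
E
```

```text
27.525 [469.28405929  88.24435357 113.05211075] [0.99994111 0.01073384 0.00159783] 43.051631298905946
```

View pics/s9c.png

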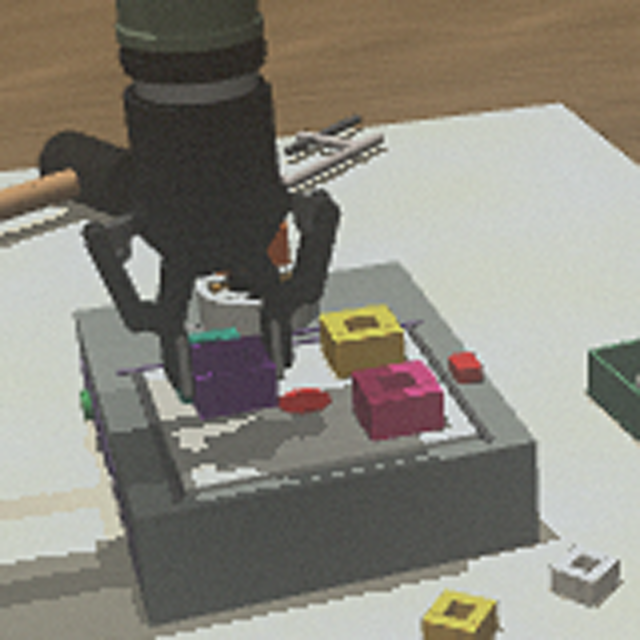

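play_rows(rows=[[0,0,-14,0,0.3],[0,0,-12,0,0.3],[0,0,-6,0,0.3],[0,0,0,0,0.3],[0,0,0,0,0.62],[0,0,0,0,0.62],[0,0,10,0,0.62],[0,0,30,0,0.62],[0,-30,20,0,0.62],[0,-60,0,0,0.7]])

```text
t: 28.78
eef_pos: [470.9, -1.0, 143.7]
tool_rot: [[1.0, 0.016, 0.007], [0.016, -1.0, -0.001], [0.007, 0.001, -1.0]]
ft_force: [1.6, -0.6, 0.2]
grip_width: 59.9
```

play_rows(rows=[[0,-60,30,0,0.3],[0,-60,30,0,0],[0,0,0,0,0]])

```text
t: 29.15
eef_pos: [470.8, -117.4, 200.4]
tool_rot: [[1.0, 0.005, 0.008], [0.005, -1.0, -0.004], [0.008, 0.004, -1.0]]
ft_force: [-0.1, 0.2, -0.8]
grip_width: 5.2
```

```bash
python3 - <<'E'
from seg import *
im=snap("top","t10"); crop(im,95,175,255,310,"t10c",4)
print(findblocks(im,z=102)); o=ctrl.get_obs(); print(o['t'],o['eef_pos'],o['grip_width'])
hsv=cv2.cvtColor(im,cv2.COLOR_BGR2HSV)
im=snap("side","s10"); crop(im,120,140,280,260,"s10c",4)
E
```

```text
{'block1': [[563.2, 88.0, 42.3, 42.8, 2.2], [764.0, -18.5, 72.5, 74.7, -1.2]], 'block4': [[468.5, 88.1, 41.2, 40.0, -1.1]], 'block5': [[468.4, 174.5, 43.2, 42.9, 0.6]], 'block6': [[556.8, -31.4, 27.4, 27.7, -41.2], [563.5, 173.3, 44.4, 41.2, -1.1]]}
29.2 [ 469.51334283 -114.85172344  198.43058102] 0.3352260766046745
```

View pics/t10c.png

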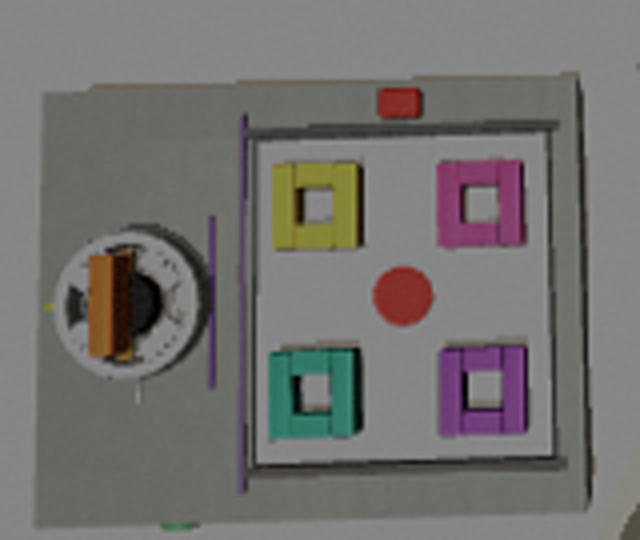

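View pics/s10c.png

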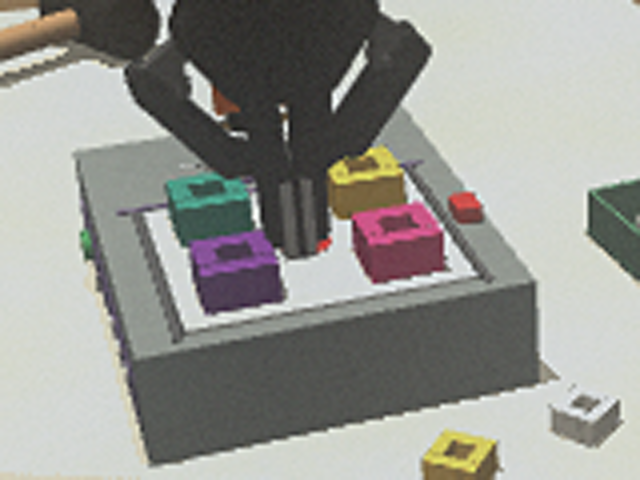

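play_rows(rows=[[8.1,42.5,0,0,0],[8.1,42.5,0,0,0],[8.1,42.5,0,0,0],[8.1,42.5,0,0,0],[8.1,42.5,0,0,0],[8.1,42.5,0,0,0],[0,0,-40,0,0],[0,0,-40,0,0],[0,0,-30,0,0],[0,0,-8,0,0]])

```text
t: 30.5
eef_pos: [513.2, 143.5, 75.0]
tool_rot: [[1.0, 0.014, -0.007], [0.014, -1.0, -0.001], [-0.007, 0.0, -1.0]]
ft_force: [-0.5, -0.4, -0.1]
grip_width: -0.3
```

play_rows(rows=[[0,0,-5,0,0],[0,0,-8,0,0],[0,0,-8,0,0],[0,0,-8,0,0],[0,0,-5,0,0],[0,0,-4,0,0],[0,0,-2,0,0],[0,0,0,0,0]])

```text
t: 31.5
eef_pos: [518.4, 143.0, 49.4]
tool_rot: [[1.0, 0.012, 0.0], [0.012, -1.0, 0.0], [0.0, -0.0, -1.0]]
ft_force: [-28.0, -2.0, 67.1]
grip_width: 0.4
```

play_rows(rows=[[0,0,3,0,0]])

```text
t: 31.62
eef_pos: [518.3, 142.9, 49.7]
tool_rot: [[1.0, 0.012, 0.002], [0.012, -1.0, 0.001], [0.002, -0.001, -1.0]]
ft_force: [-16.6, -1.0, 35.3]
grip_width: 0.0
```

play_rows(rows=[[0,0,2,0,0],[0,0,0,0,0]])

```text
t: 31.88
eef_pos: [518.2, 142.9, 49.7]
tool_rot: [[1.0, 0.011, 0.002], [0.011, -1.0, 0.001], [0.002, -0.001, -1.0]]
ft_force: [-14.6, 0.6, 36.9]
grip_width: 0.2
```

play_rows(rows=[[0,0,2,0,0],[0,0,0,0,0],[0,0,0,0,0]])

```text
t: 32.25
eef_pos: [518.1, 142.9, 49.9]
tool_rot: [[1.0, 0.011, 0.002], [0.011, -1.0, 0.001], [0.002, -0.001, -1.0]]
ft_force: [-10.4, 0.8, 25.7]
grip_width: -0.1
```

```bash
python3 - <<'E'
from seg import *
im=snap("side","s11"); crop(im,120,100,280,260,"s11c",4)
o=ctrl.get_obs(); print(o['t'],o['eef_pos'],o['ft_force'],o['grip_width'])
E
```

```text
32.3 [518.1396211  142.93354298  49.85978108] [-10.32812663   0.31574932  25.24933896] 0.0584860552598384
```

View pics/s11c.png

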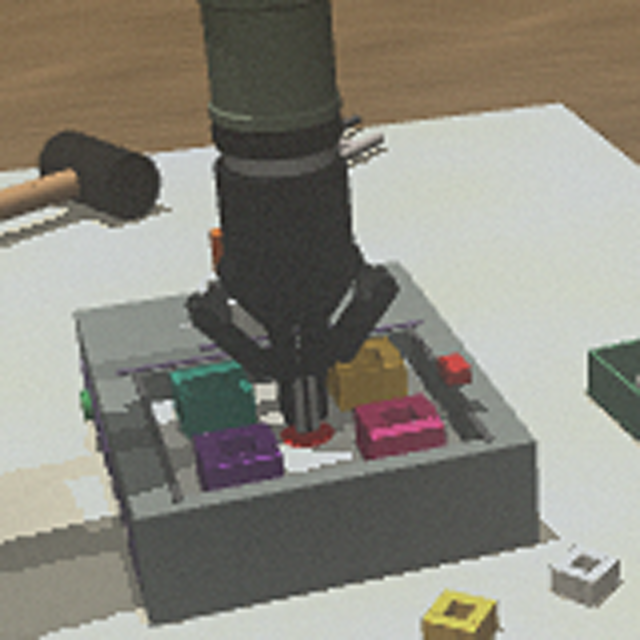

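play_rows(rows=[[0,0,0,0,0],[0,0,0,0,0],[0,0,0,0,0],[0,0,0,0,0],[0,0,5,0,0],[0,0,15,0,0],[0,0,30,0,0],[0,0,40,0,0],[0,0,40,0,0],[0,0,30,0,0]])

```text
t: 33.55
eef_pos: [518.1, 141.9, 208.0]
tool_rot: [[1.0, 0.011, 0.004], [0.011, -1.0, -0.0], [0.004, 0.0, -1.0]]
ft_force: [-0.4, -0.2, 0.2]
grip_width: -0.0
```

play_rows(rows=[[0,-50,0,0,0.3],[0,-60,0,0,0.5],[0,-60,0,0,0.5],[0,-50,0,0,0.5],[0,0,0,0,0.5]])

```text
t: 34.17
eef_pos: [517.3, -81.6, 205.9]
tool_rot: [[1.0, 0.005, 0.001], [0.005, -1.0, -0.002], [0.001, 0.002, -1.0]]
ft_force: [0.0, 1.1, -0.2]
grip_width: 42.9
```

```bash
python3 - <<'E'
from seg import *
im=snap("top","t12"); crop(im,95,175,255,310,"t12c",4)
o=ctrl.get_obs(); print(o['t'],o['eef_pos'],o['ft_force'],o['grip_width'],o['tool_rot'][:,0])
print(findblocks(im,z=82))
im=snap("side","s12"); crop(im,120,140,280,260,"s12c",4)
E
```

```text
34.225 [517.12150834 -79.55475123 205.67305764] [-0.60221734  0.11584919  0.24980828] 42.95092803953402 [9.99973555e-01 7.22484438e-03 8.30775416e-04]
{'block1': [[562.9, 88.5, 44.6, 42.3, -0.6], [769.9, -19.0, 74.3, 76.5, -1.2]], 'block4': [[468.6, 87.8, 42.0, 43.7, 2.0]], 'block5': [[468.0, 175.7, 43.0, 41.9, 0.2]], 'block6': [[564.3, 174.3, 42.9, 42.5, 0.2]]}
```

View pics/t12c.png

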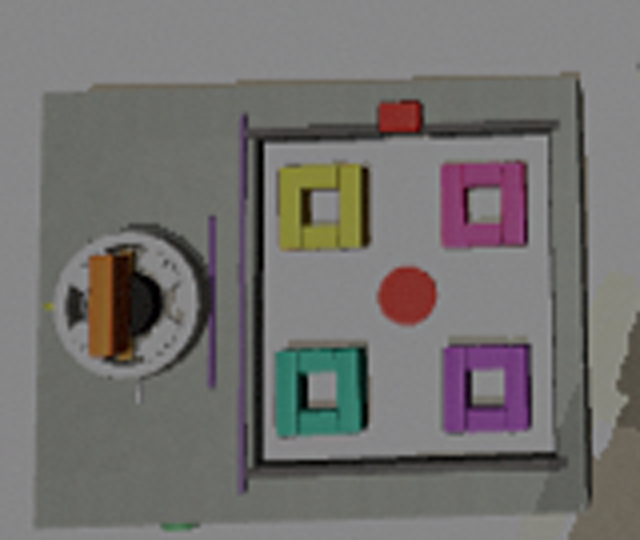

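View pics/s12c.png

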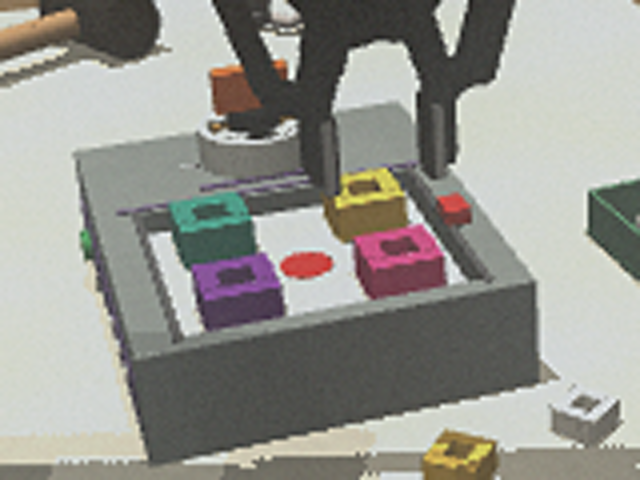

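```bash
python3 - <<'E'
from h import *
for f in("t10","t12"):
    im=cv2.imread(f"pics/{f}_raw.png"); g=im.astype(float)
    w=np.clip(g[...,2]-g[...,1]-40,0,None); s=w[195:212,184:206]; yy,xx=np.mgrid[195:212,184:206]
    c=[(s*xx).sum()/s.sum(),(s*yy).sum()/s.sum()]; print(c,unproj("top",c,82))
    s=w[235:262,180:212]; yy,xx=np.mgrid[235:262,180:212]
    c=[(s*xx).sum()/s.sum(),(s*yy).sum()/s.sum()]
    print("disc",c,[ (z,unproj("top",c,z).round(1).tolist()) for z in(75,56)])
E
```

```text
[np.float64(194.4946434037343), np.float64(200.02509947964492)] [[618.86015958 132.89673282  82.        ]]
disc [np.float64(195.83813627794237), np.float64(247.91139240506328)] [(75, [[517.5, 131.1, 75.0]]), (56, [[517.4, 134.0, 56.0]])]
[np.float64(194.46859764840838), np.float64(203.96271866934327)] [[610.41536059 132.95191537  82.        ]]
disc [np.float64(196.9344193817878), np.float64(247.85714285714286)] [(75, [[517.6, 128.8, 75.0]]), (56, [[517.5, 131.6, 56.0]])]
```

play_rows(rows=[[0,35.2,0,0.156,0.5],[0,35.2,0,0.156,0.5],[0,35.2,0,0.156,0.5],[0,35.2,0,0.156,0.5],[0,35.2,0,0.156,0.5],[0,35.2,0,0.156,0.5],[0,35.2,0,0.156,0.5],[0,35.2,0,0.156,0.5],[0,35.2,0,0.156,0.5],[-1.5,35.2,0,0.156,0.5]])

```text
t: 35.52
eef_pos: [514.3, 277.1, 205.3]
tool_rot: [[-0.008, 1.0, 0.0], [1.0, 0.008, 0.0], [0.0, 0.0, -1.0]]
ft_force: [0.2, 0.1, 0.5]
grip_width: 42.6
```

play_rows(rows=[[0,0,0,0,0.5],[0,0,0,0,0.5],[0,0,0,0,0.5]])

```text
t: 35.9
eef_pos: [515.3, 273.7, 205.2]
tool_rot: [[0.001, 1.0, -0.0], [1.0, -0.001, -0.0], [-0.0, -0.0, -1.0]]
ft_force: [-0.0, 0.9, -0.5]
grip_width: 42.8
```

Now down by 91 mm to z≈114 and close on the bar.

play_rows(rows=[[0,-1,-25,0,0.5],[0,0,-30,0,0.5],[0,0,-25,0,0.5],[0,0,-11,0,0.5],[0,0,0,0,0.5],[0,0,0,0,0],[0,0,0,0,0],[0,0,0,0,0],[0,0,0,0,0],[0,0,0,0,0]], grip_force=60)

```text
t: 37.15
eef_pos: [516.5, 273.2, 115.0]
tool_rot: [[-0.0, 1.0, 0.002], [1.0, 0.0, 0.0], [0.0, 0.002, -1.0]]
ft_force: [2.8, -1.2, 2.7]
grip_width: 10.6
```

play_rows(rows=[[0,0,-4,0,0],[0,0,-4,0,0],[0,0,-2,0,0],[0,0,0,0,0],[0,0,0,0,0]])

```text
t: 37.78
eef_pos: [516.7, 273.3, 105.8]
tool_rot: [[-0.0, 1.0, 0.002], [1.0, 0.0, 0.0], [0.0, 0.002, -1.0]]
ft_force: [-0.3, -3.2, 10.3]
grip_width: 10.5
```

play_rows(rows=[[0,0,0,-0.13,0],[0,0,0,-0.16,0],[0,0,0,-0.16,0],[0,0,0,-0.16,0],[0,0,0,-0.16,0],[0,0,0,-0.16,0],[0,0,0,-0.16,0],[0,0,0,-0.16,0],[0,0,0,-0.16,0],[0,0,0,-0.16,0]])

```text
t: 39.02
eef_pos: [515.9, 272.4, 105.8]
tool_rot: [[1.0, -0.004, 0.001], [-0.004, -1.0, -0.002], [0.001, 0.002, -1.0]]
ft_force: [-2.3, -5.1, 12.6]
grip_width: 10.8
```

play_rows(rows=[[0,0,0,-0.05,0],[0,0,0,0,0],[0,0,0,0,0]])

```text
t: 39.4
eef_pos: [515.9, 272.5, 105.8]
tool_rot: [[0.999, -0.046, 0.001], [-0.046, -0.999, -0.002], [0.001, 0.002, -1.0]]
ft_force: [-2.4, -4.3, 12.6]
grip_width: 10.6
```

play_rows(rows=[[0,0,4,0,0],[0,0,5,0,0],[0,0,1,0,0],[0,0,0,0,0.2],[0,0,0,0,0.4],[0,0,0,0,0.6],[0,0,10,0,0.6],[0,0,40,0,0.6],[0,0,40,0,0.6],[0,0,40,0,0.6]])

```text
t: 40.65
eef_pos: [515.5, 273.3, 246.2]
tool_rot: [[0.999, -0.049, 0.001], [-0.049, -0.999, 0.001], [0.001, -0.001, -1.0]]
ft_force: [1.4, -0.3, 0.3]
grip_width: 51.0
```

play_rows(rows=[[0,-50,10,0,0.6],[0,-60,10,0,0.6],[0,-60,10,0,0.6],[0,-60,10,0,0.6],[0,-60,0,0,0.6],[0,-60,0,0,0.6],[0,0,0,0,0.6]])

```text
t: 41.52
eef_pos: [515.5, -80.8, 285.0]
tool_rot: [[0.998, -0.056, 0.001], [-0.056, -0.998, -0.001], [0.001, 0.001, -1.0]]
ft_force: [0.2, 0.8, 0.8]
grip_width: 51.4
```

```bash
python3 - <<'E'
from seg import *
im=snap("top","t13"); crop(im,95,175,255,310,"t13c",4); 
o=ctrl.get_obs(); print(o['t'],o['eef_pos'],o['ft_force'],o['grip_width'],o['tool_rot'][:,0])
print(findblocks(im,z=82))
im=snap("side","s13")
cv2.imwrite("pics/s13c.png",im)
f=8;o=cv2.resize(im[150:182,160:205],None,fx=f,fy=f,interpolation=cv2.INTER_NEAREST)
for z,c in((135,(255,255,0)),(129,(255,0,0))):
    uv=proj("side",[[515+a,271.5+b,z] for a,b in((-6,-25),(6,-25),(6,25),(-6,25))])
    cv2.polylines(o,[np.round((uv-[160,150]+.5)*f).astype(int)],True,c,1)
cv2.imwrite("pics/s13d.png",o)
E
```

```text
41.575 [515.49455222 -78.55183096 284.80523491] [0.33458294 0.64019934 0.46456408] 51.39330285731696 [ 9.98581953e-01 -5.32301716e-02  7.95328283e-04]
{'block1': [[563.8, 88.5, 44.9, 40.1, -1.1], [769.9, -19.0, 74.3, 76.5, -1.2]], 'block4': [[468.6, 87.7, 41.9, 44.0, 2.0]], 'block5': [[468.0, 175.7, 43.0, 41.9, 0.2]], 'block6': [[564.3, 174.3, 42.8, 42.5, 0.2]]}
```

View pics/t13c.png

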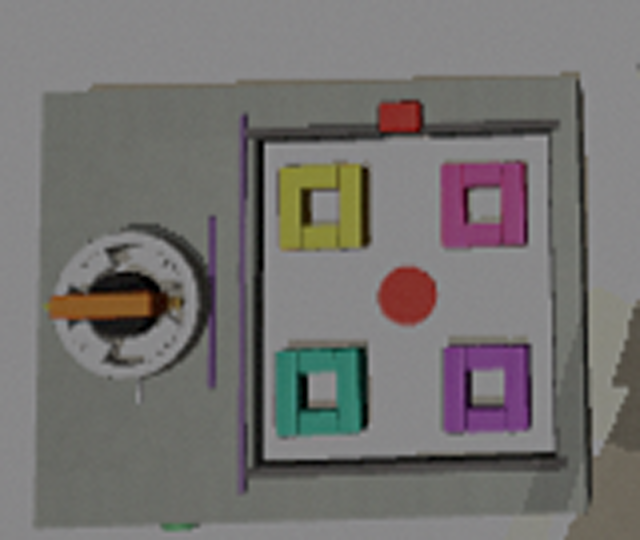

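View pics/s13c.png

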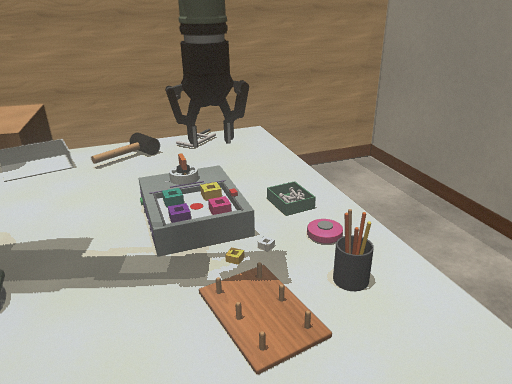

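View pics/s13d.png

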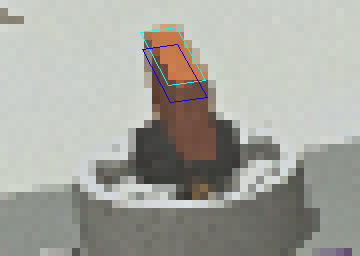

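```bash
python3 -c "
from cell import ctrl
print(ctrl.hand_in())"
```

```text
the job is handed in; nothing more can be done
None
```

The job is done in the order asked and was handed in at about 41.6 s of the 208 s allowed.

- **Lamp cap unlocked:** I pushed it in, turned it a quarter turn anticlockwise and let it up. The side picture then showed it seated at its full 135 mm height, with the bar along the station's x.
- **Castings loaded:** four were present: yellow, teal, pink and purple. All four lie flat on the platform, well inside its edges and about 40 mm or more apart. I left the small yellow and the white look-alikes alone.
- **Platform caught:** the catch tab moved 8.4 mm by camera, against its stated 8 mm travel. The platform stays down with nothing touching it.
- **Lamp cap locked:** the last pictures show the bar back along the station's y, up at its seated height.

**Checks that disagreed:**
- During the push, the fingers pressed the platform against its stop with about 67 N for a moment. That is below the 120 N wrist limit, and I eased off at once.
- The push landed about 9 mm off the disc centre, which did no harm because the platform sinks wherever it is pressed.
- The camera read y about 2 to 4 mm low over the station compared with the arm. The margins on the platform covered that.

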